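# Bring the jar to the front of the games carousel

## Task

The round brown wooden carousel on the games shelf turns on its foot. Push it round gently at the rim with the fingertips, for example against the outer end of one of its dividers, until the glass jar with the bamboo lid stands at the front, straight out from the carousel's centre towards the long shelf edge on the robot's side, and let it come to rest there. Grip and lift nothing, do not touch the things standing in the carousel, keep them upright in their compartments, and leave the fan, the shuttle tube and the wristband on the shelf undisturbed.

Things in the scene. Friction and masses are not known exactly. Their poses are not given: they have to be found in the camera images.
- carousel_foot: The fixed round foot under the carousel (210 mm across, 18 mm high), hidden below the tray. Origin on the turning axis at shelf height (z = 0). Its axes are always parallel to the world's: its -x direction is the front, square to the long shelf edge on the robot's side (not towards the robot's base).
- carousel: Turning tray of mid-brown wood, 320 mm across, on the foot; turns freely either way, no end stop; light drag (0.1 N m) stops it when let go. Origin on the axis, 18 mm above the shelf. Heights above the shelf: floor 28, rim lip 40 (6 mm thick), tops of the five radial dividers 73 mm (6 mm thick, reaching 157 mm from the axis, at 36, 108, 180, 252, 324 degrees counter-clockwise from its x axis).
- divider0_end (a point): Top edge of the divider at 36 degrees, 150 mm from the axis, 73 mm above the shelf. To push: shut fingers beside the divider there, tips about 48 mm above the shelf, clear of the lip (40 mm) and of the things in the tray (none reaches further than 115 mm from the axis).
- divider1_end (a point): The same point of the divider at 108 degrees.
- divider2_end (a point): The same point of the divider at 180 degrees.
- divider3_end (a point): The same point of the divider at 252 degrees.
- divider4_end (a point): The same point of the divider at 324 degrees.
- jar_center (a point): Centre (33 mm up) of the glass jar with a bamboo twist lid and small wooden dice inside, 64 mm across, 66 mm tall, about 0.16 kg, standing loose in one compartment with its centre about 72 mm from the axis; its top is 94 mm above the shelf.
- cup_center (a point): Centre of the black open dice cup, 60 mm across, 62 mm tall, standing loose in another compartment about 72 mm from the axis.
- tin_center (a point): Centre of the low round aluminium tin, 63 mm across, 34 mm tall, standing loose in another compartment about 72 mm from the axis.
- whistle_center (a point): Centre of the small orange whistle, 52 mm long, 22 mm high, lying loose in a compartment. The fifth compartment is empty.
- fan: White tabletop fan, about 290 mm tall, base 160 mm across, cage 206 mm across, knob on its base; stands on the shelf beyond the carousel's left side. Origin under its base. Not part of the job.
- tube: Black plastic shuttle tube standing upright, 69 mm across, 150 mm tall, on the right beyond the carousel. Origin under its base. Not part of the job.
- wristband: Hard silicone wristband lying flat, 68 mm across, 12 mm high, on the shelf on the right, nearer the robot. Origin under its centre. Not part of the job.
Mind the look-alikes: they are no part of the job. There is more than one size of the part that bears jar_center; the job needs the middle-sized.

How it is judged:
At the end, for the whole second after the job is handed in: the jar stands upright on the carousel's floor with its centre at the front of the axis, no more than 22 mm to either side of the line from the axis straight towards the robot-side shelf edge (about 17 degrees), and the carousel is at rest (x of jar_center in the frame of carousel_foot below -0.05 m and y of jar_center in the frame of carousel_foot between -0.022 and 0.022 m and angular speed of carousel below 0.05 rad/s and angle between jar_center's own z axis and vertical below 0.15 rad and height (world z) of jar_center between 0.054 and 0.068 m and linear speed of jar below 0.02 m/s); the robot touches nothing.
It fails at once if a thing in the carousel is touched by the robot (contact force between any of the arm, the fingers and jar above 0.5 N or contact force between any of the arm, the fingers and cup above 0.5 N or contact force between any of the arm, the fingers and tin above 0.5 N or contact force between any of the arm, the fingers and whistle above 0.5 N).
It fails at once if a thing in the carousel is lifted, tipped over or leaves its compartment (height (world z) of any of jar_center, cup_center above 0.075 m or height (world z) of any of tin_center, whistle_center above 0.06 m or angle between any of jar_center, cup_center, tin_center's own z axis and vertical above 0.4 rad or horizontal distance between whistle_center and carousel_foot above 0.165 m or horizontal distance between any of jar_center, cup_center, tin_center and carousel_foot above 0.135 m).
It fails at once if the carousel is pushed or gripped hard (over 25 N) instead of gently (contact force between the fingers and carousel above 25 N).
It fails at once if the fan, the tube or the wristband is shifted by more than 20 mm or lifted (distance of any of fan, tube, wristband from where it was at the start of the episode above 0.02 m or angle between tube's own z axis and vertical above 0.3 rad).
It also fails if it takes over 45 s, if anything falls off the work surface, if the arm or the gripper's body presses on something with over 40 N, if the wrist force passes 120 N, or if a joint passes its speed limit or range.

## Robot

A 6-joint arm with a two-finger parallel gripper is mounted at the origin on the work surface. World frame = base frame: x ahead of the robot, y to its left, z up, the work surface at z = 0. Lengths are in m, angles in rad, forces in N, time in s.
With the tool pointing down it reaches from about 0.425 to 0.95 m from the base axis. Payload 3.5 kg.
Tool frame: the origin (TCP) lies between the finger pads; the fingertips stand 14 mm ahead of it and the grasp point (between the pads) lies 5 mm behind it (ctrl.tip_extent is the distance from the TCP to the fingertips, in m); x points along the fingers, z is the direction in which the jaws open and shut, and the axes are right-handed (so a half turn about x gives the same grasp; the last joint's range is limited). The gripper opens to 85 mm and grips with 20 to 120 N. Pads are 22 mm wide; open, the fingers measure 114 mm over their backs; the gripper's body (76 mm by 85 mm) begins 54 mm behind the grasp point. The pads swing forward as they close: fully open they stand 13 mm farther back than shut.
Start: joints at [-1.341, 0.286, 1.577, -0, 1.279, -0.15], TCP at [0.25, -0.627, 0.245] pointing down, gripper open.
Joint ranges: [-2.77, 2.77], [-0.9, 2.22], [0.21, 2.48], [-1.53, 4.67], [0.24, 2.81], [-2.84, 2.84]. Speed limits (rad/s): [2.79, 2.79, 3.14, 3.14, 3.14, 3.14].

## Interface

Orientations are given as a unit quaternion [x, y, z, w].
In Python, from plant import ctrl gives the robot as it stands.
- The arm moves only by the tool move_arm, never from a script. Its argument "commands" is one flat list of numbers, 4 for each row, row after row: the shift along the tool's x, y, z in units of 25 mm (1.0 is 25 mm), then the turn about the tool's x in units of 5 degrees (1.0 is 5 degrees). A call has 1 to 20 rows; each row shifts and turns the commanded pose from where the row before left it, along the tool's axes as they then stand; what a row does not reach is not made up. A row lasts 1/8 s, in which the tool goes at most 62.5 mm and 10.7 degrees, less where a joint would pass 70% of its speed; a pose out of reach is approached as far as the arm can. A call is refused whole if a number of a shift passes 1 or a number of a turn 1, either way. A call with a gripper value outside its range is refused whole. "jaw" is the finger opening in mm, from 0 to 85.4, set as the call begins (left out, the last holds). The fingers move at their own pace and stop on an object; "force" is the grip in N (left out, the last holds). Time passes only in rows, so rows that do not move let the fingers close. It gives the time, the measured TCP pose, the force and the opening at its end, in the units of the state.
- ctrl.get_state(): the state, without advancing time (a new reading comes with each control period).
- ctrl.read_camera(name): name is "side" or "top"; returns the picture (480x640x3 uint8, red, green, blue); there is no depth.
- ctrl.get_calibration(name): a dict with "camera_matrix" (3x3 intrinsics, pixels), "camera_from_world" (4x4, takes a point from world to camera coordinates). Camera axes: x right, y down, z forward; pixel columns grow to the right and rows downward; lengths in m; the calibration is good to about 2 mm. A picture is of the moment at which its call begins. get_calibration takes no time and is no camera call.
- ctrl.sign_off(): hands the job in, once; it reports no verdict.
The state is a dict: "time": time; "qpos": joint angles; "dq": joint speeds; "joint_efforts": joint torques, N m; "eef_pos": TCP position; "tcp_rot": TCP orientation; "contact_force": force on the tool from outside, world axes, zero at the start; "wrist_torque": the same for the moment, N m; "opening": opening from 0.0 (shut) to 1.0 (fully open).
Only numpy, scipy, OpenCV 4.12 (cv2) and the standard library are available. Lean on these libraries where they do the work, as an engineer would, in place of code of your own. Each camera call takes 0.05 s, during which the arm holds its last target.

## Working session

There is one attempt and no reset: what is moved stays moved. The work goes in short steps, Python scripts to look and compute and a tool call to move; the robot and the scene stay as the last step left them, time stands still between calls to the robot, and variables do not carry over. Pictures are saved under pics/ and viewed, and the job is handed in when it is done.

Besides the shell and the picture viewer there is one more tool, called as a command line: name --argument value ..., lists and objects as JSON in quotes. move_arm: Moves the arm, as the interface text tells. Its arguments: {"type":"object","properties":{"commands":{"type":"array"},"jaw":{"type":"number"},"force":{"type":"number"}},"required":["commands"]}

```bash
mkdir -p pics; ls; python3 - <<'E'
from plant import ctrl
import cv2
s=ctrl.get_state();print({k:s[k] for k in('time','eef_pos','tcp_rot','opening','qpos')}, ctrl.tip_extent)
for n in('top','side'):
    cv2.imwrite(f'pics/{n}0.png',ctrl.read_camera(n)[:,:,::-1]); c=ctrl.get_calibration(n);print(n,c)
E
```

```text
pics
{'time': 0.0, 'eef_pos': array([ 0.25011321, -0.62626607,  0.24391749]), 'tcp_rot': array([ 0.39722303,  0.5860147 , -0.39605631,  0.58475639]), 'opening': 1.0013795195055535, 'qpos': array([-1.34101976e+00,  2.87198929e-01,  1.57819084e+00,  5.40945742e-06,
        1.27862965e+00, -1.49995103e-01])} 0.014
top {'camera_matrix': array([[512.10710121,   0.        , 320.4536096 ],
       [  0.        , 512.10710121, 238.42137419],
       [  0.        ,   0.        ,   1.        ]]), 'camera_from_world': array([[ 0.0363554 , -0.9993195 ,  0.00623142,  0.00357548],
       [-0.9735623 , -0.03682408, -0.22543388,  0.55092699],
       [ 0.22550994,  0.00212906, -0.97423854,  1.22599728],
       [ 0.        ,  0.        ,  0.        ,  1.        ]])}
side {'camera_matrix': array([[615.95732883,   0.        , 321.04337263],
       [  0.        , 615.95732883, 236.32973501],
       [  0.        ,   0.        ,   1.        ]]), 'camera_from_world': array([[-0.91290635, -0.40772981,  0.01893145,  0.47970693],
       [-0.26976946,  0.56790701, -0.77762849,  0.1983809 ],
       [ 0.30631101, -0.71500911, -0.62843897,  1.31217715],
       [ 0.        ,  0.        ,  0.        ,  1.        ]])}
```

View pics/top0.png

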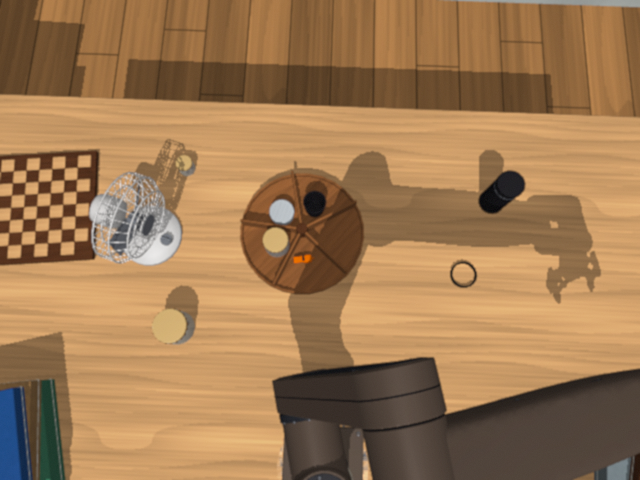

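View pics/side0.png

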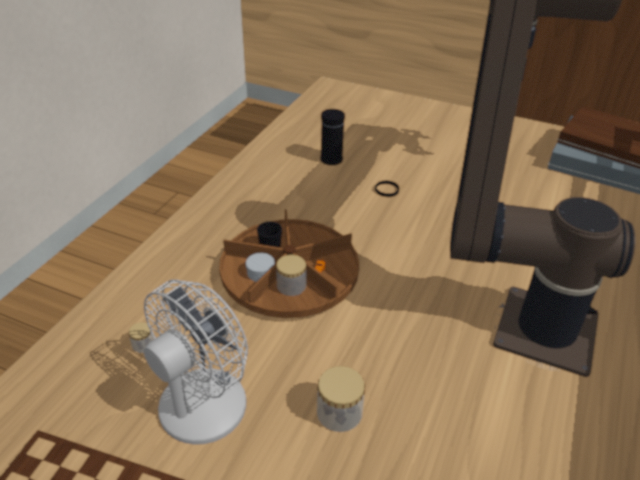

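```bash
cat > h.py <<'E'
import numpy as np,cv2
from plant import ctrl
def proj(n,P):
    c=ctrl.get_calibration(n);T=c['camera_from_world'];P=np.atleast_2d(P)
    q=P@T[:3,:3].T+T[:3,3];q=q@c['camera_matrix'].T;return q[:,:2]/q[:,2:]
def unproj(n,uv,z):
    c=ctrl.get_calibration(n);T=c['camera_from_world'];R=T[:3,:3];o=-R.T@T[:3,3]
    d=R.T@np.linalg.solve(c['camera_matrix'],[uv[0],uv[1],1]);return o+d*(z-o[2])/d[2]
def crop(src,dst,x0,y0,w,h,k):
    im=cv2.imread(src);cv2.imwrite(dst,cv2.resize(im[y0:y0+h,x0:x0+w],None,fx=k,fy=k,interpolation=cv2.INTER_CUBIC))
E
python3 - <<'E'
from h import *
crop('pics/top0.png','pics/top0c.png',225,155,160,150,4)
crop('pics/side0.png','pics/side0c.png',205,200,170,120,4)
im=cv2.imread('pics/top0.png');
print(unproj('top',(303,233),.05),unproj('top',(276,240),.094))
E
```

```text
[0.56589159 0.06898573 0.05      ] [0.53512812 0.13267978 0.094     ]
```

View pics/top0c.png

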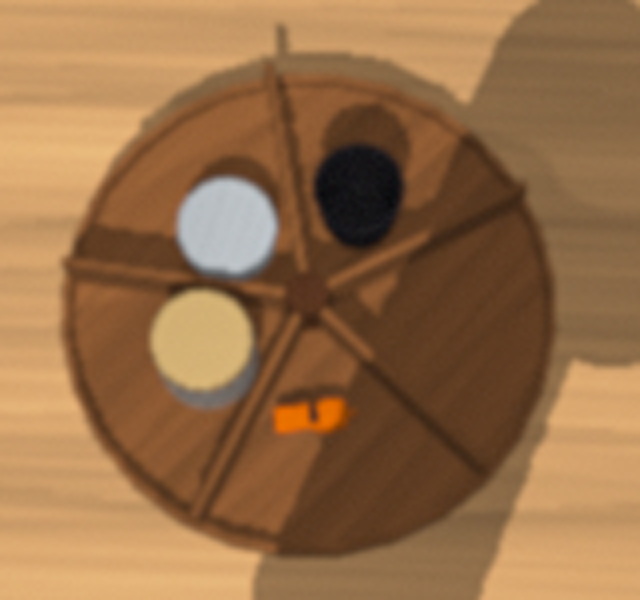

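View pics/side0c.png

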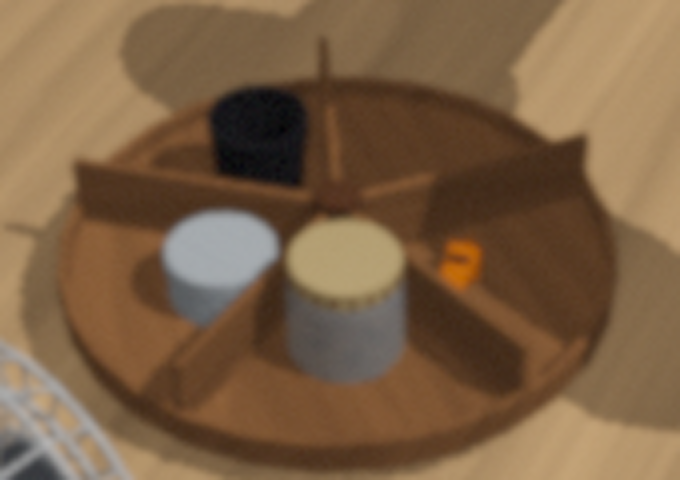

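```bash
python3 - <<'E'
from h import *
from scipy.optimize import least_squares
t=np.array([(67,262),(196,517),(487,473),(524,187),(269,63)],float) # ccw from left
T=(t+.5)/4-.5+[225,155]
s=np.array([(77,165),(323,42),(585,140)],float)
S=(s+.5)/4-.5+[205,200]
def ends(p): 
    a=p[2]+np.arange(5)*2*np.pi/5
    return np.c_[p[0]+.157*np.cos(a),p[1]+.157*np.sin(a),np.full(5,.073)]
def f(p,only=None):
    E=ends(p);r=(proj('top',E)-T)
    return r.ravel()
r=least_squares(f,[.566,.069,1.5]);print(r.x,np.degrees(r.x[2]),f(r.x).round(1))
E=ends(r.x);print((proj('side',E)),S)
J=unproj('top',np.array([201.5,340])/4+[225,155]-.375,.094);print('jar',J)
J2=unproj('side',np.array([346,258])/4+[205,200]-.375,.094);print('jar side',J2)
for q in (J,J2):
    d=q[:2]-r.x[:2];print(np.hypot(*d),np.degrees(np.arctan2(d[1],d[0])))
for nm,uv,z in(('cup',(359,180),.09),('tin',(227,225),.062),('wh',(312,414),.045)):
    q=unproj('top',np.array(uv)/4+[225,155]-.375,z);d=q[:2]-r.x[:2];print(nm,q,np.hypot(*d),np.degrees(np.arctan2(d[1],d[0])))
print(unproj('top',(150,240),.02),'fan');print(unproj('top',(463,273),.006),'wb')
im=cv2.imread('pics/top0.png')
a=np.linspace(0,2*np.pi,200);C=np.c_[r.x[0]+.16*np.cos(a),r.x[1]+.16*np.sin(a),a*0+.04]
for n in('top','side'):
    im=cv2.imread(f'pics/{n}0.png');im=cv2.resize(im,None,fx=4,fy=4)
    for P in proj(n,C): cv2.circle(im,tuple(int(v) for v in (P+.375)*4),2,(0,255,0),-1)
    for P in proj(n,E): cv2.circle(im,tuple(int(v) for v in (P+.375)*4),5,(255,0,0),-1)
    x0,y0=(225,155) if n=='top' else (205,200)
    cv2.imwrite(f'pics/{n}0o.png',im[y0*4:y0*4+560,x0*4:x0*4+680])
E
```

```text
[0.57088023 0.07156733 1.46085031] 83.70055754827789 [-1.3 -0.2 -0.8  0.8  0.7 -0.6  1.2 -0.2  0.2  0.2]
[[249.73805289 290.17995954]
 [337.64391657 285.3910856 ]
 [352.9194382  232.40000254]
 [286.53904055 207.72670302]
 [224.10614781 238.44610363]] [[223.875 240.875]
 [285.375 210.125]
 [350.875 234.625]]
jar [0.53597726 0.13518122 0.094     ]
jar side [0.53565889 0.13857922 0.094     ]
0.07255993900593452 118.75220879215854
0.07570427000339734 117.72634471087163
cup [0.64330397 0.04278763 0.09      ] 0.07793246580213009 -21.671851395175757
tin [0.61888544 0.12616399 0.062     ] 0.0727000352499651 48.67580524596622
wh [0.50172788 0.06724205 0.045     ] 0.06928748451199639 -176.420980276532
[0.53942091 0.4660323  0.02      ] fan
[ 0.48552731 -0.34887599  0.006     ] wb
```

View pics/top0o.png

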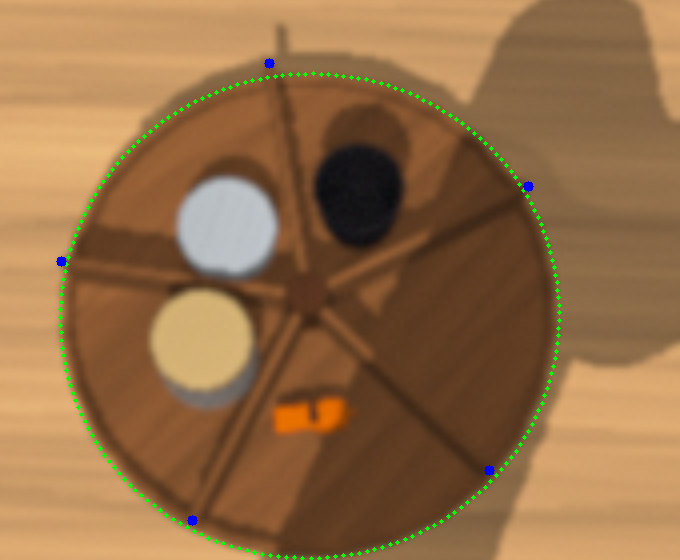

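View pics/side0o.png

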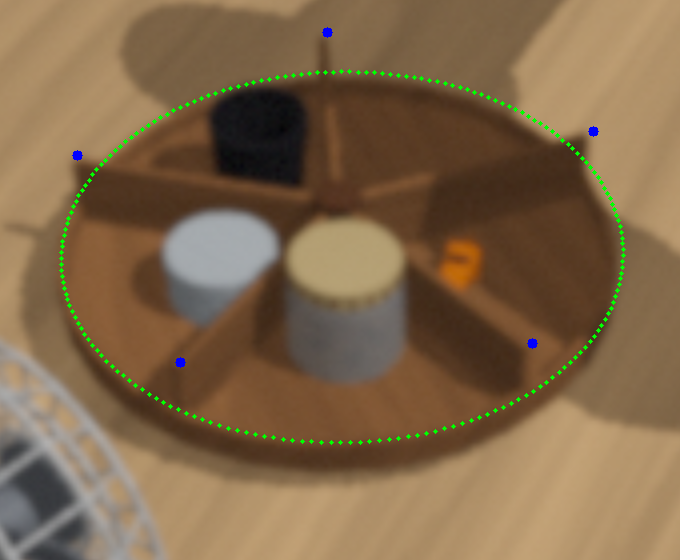

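```bash
cat >> h.py <<'E'
from scipy.spatial.transform import Rotation as Ro
CX,CY=.569,.071
def st():
    s=ctrl.get_state();R=Ro.from_quat(s['tcp_rot']).as_matrix();return s,R
def rel(target): # shift in tool units
    s,R=st();return (R.T@(np.array(target)-s['eef_pos'])/.025)
E
python3 - <<'E'
from h import *
s,R=st();print(R.round(3))
print('yaw of y,z', np.degrees(np.arctan2(R[1,1],R[0,1])),np.degrees(np.arctan2(R[1,2],R[0,2])))
for a in(285,295,299.7,357):
    a=np.radians(a);print(CX+.15*np.cos(a),CY+.15*np.sin(a))
E
```

```text
[[-0.     0.929  0.371]
 [ 0.002  0.371 -0.929]
 [-1.     0.    -0.002]]
yaw of y,z 21.7604568696904 -68.23950530801105
0.607822856765378 -0.07388887394336026
0.6323927392611048 -0.06494616805549748
0.643318800264861 -0.05929472716572874
0.718794430213186 0.06314960656355834
```

```bash
python3 - <<'E'
from h import *
a=np.radians(287)
t=(CX+.15*np.cos(a),CY+.15*np.sin(a),.16);print(t,rel(t))
E
```

```text
(np.float64(0.6128557557084104), np.float64(-0.07244571339445531), 0.16) [  3.40096271  21.68687965 -15.19115811]
```

move_arm --commands '[0, 0.95, -0.66, 0, 0, 0.95, -0.66, 0, 0, 0.95, -0.66, 0, 0, 0.95, -0.66, 0, 0, 0.95, -0.66, 0, 0, 0.95, -0.66, 0, 0, 0.95, -0.66, 0, 0, 0.95, -0.66, 0, 0, 0.95, -0.66, 0, 0, 0.95, -0.66, 0, 0, 0.95, -0.66, 0, 0, 0.95, -0.66, 0, 0, 0.95, -0.66, 0, 0, 0.95, -0.66, 0, 0, 0.95, -0.66, 0, 0, 0.95, -0.66, 0, 0, 0.95, -0.66, 0, 0, 0.95, -0.66, 0, 0, 0.5, -0.4, 0, 0, 0, 0, 0]' --jaw 0 --force 20

```text
time: 2.6
eef_pos: [0.5452, -0.1777, 0.2451]
tcp_rot: [0.396, 0.586, -0.396, 0.586]
contact_force: [-0.2, -0.0, 0.4]
opening: 0.0
```

```bash
python3 - <<'E'
from h import *
a=np.radians(287)
t=(CX+.15*np.cos(a),CY+.15*np.sin(a),.13);print(t,rel(t),st()[0]['qpos'])
for n in('top','side'): cv2.imwrite(f'pics/{n}1.png',ctrl.read_camera(n)[:,:,::-1])
crop('pics/top1.png','pics/top1c.png',225,155,160,150,4)
E
```

```text
(np.float64(0.6128557557084104), np.float64(-0.07244571339445531), 0.13) [ 4.60349619  4.08291022 -2.89956136] [-4.91869500e-01  6.43449089e-02  1.83075073e+00 -3.52418227e-04
  1.24688756e+00  6.97389714e-01]
```

View pics/top1.png

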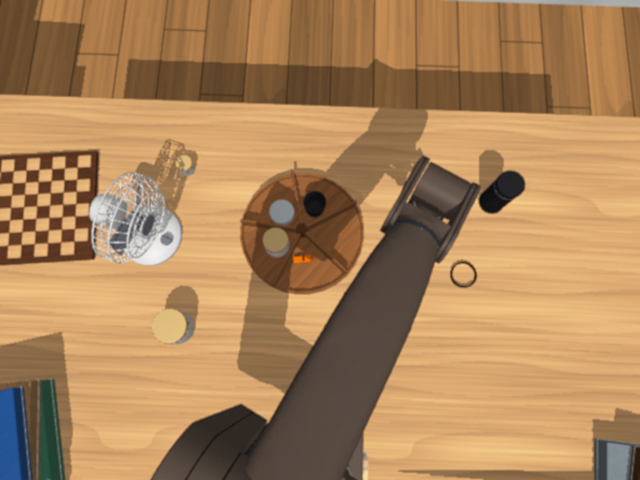

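View pics/side1.png

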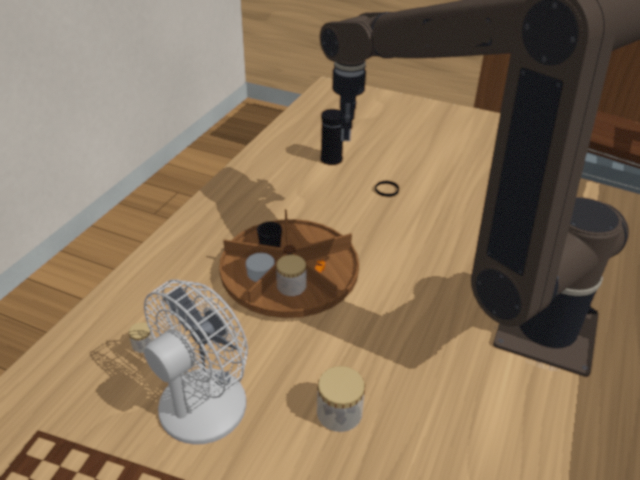

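move_arm --commands '[0, 0.68, -0.48, 0, 0, 0.68, -0.48, 0, 0.3, 0.68, -0.48, 0, 0.8, 0.68, -0.48, 0, 0.9, 0.68, -0.48, 0, 0.9, 0.68, -0.5, 0, 0.9, 0, 0, 0, 0.8, 0, 0, 0, 0, 0, 0, 0, 0, 0, 0, 0]'

```text
time: 3.95
eef_pos: [0.6133, -0.0736, 0.1307]
tcp_rot: [0.397, 0.585, -0.397, 0.586]
contact_force: [0.4, 0.0, 0.7]
opening: -0.002
```

```bash
python3 - <<'E'
from h import *
a=np.radians(287)
t=(CX+.15*np.cos(a),CY+.15*np.sin(a),.062);s,R=st();print(t,s['eef_pos'],rel(t),s['qpos'],s['time'])
for n in('top','side'): cv2.imwrite(f'pics/{n}2.png',ctrl.read_camera(n)[:,:,::-1])
crop('pics/side2.png','pics/side2c.png',205,160,170,150,4)
E
```

```text
(np.float64(0.6128557557084104), np.float64(-0.07244571339445531), 0.062) [ 0.61333861 -0.07362697  0.13072408] [ 2.74893771e+00 -2.11983554e-03 -5.23635677e-02] [-2.83542622e-01  2.77632872e-01  1.80899941e+00 -1.69954892e-06
  1.05418216e+00  9.07763368e-01] 3.95
```

View pics/side2c.png

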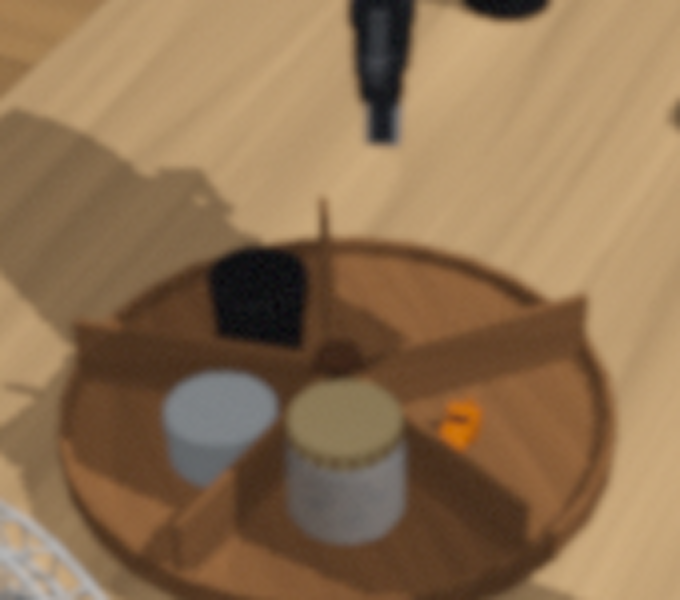

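View pics/top2.png

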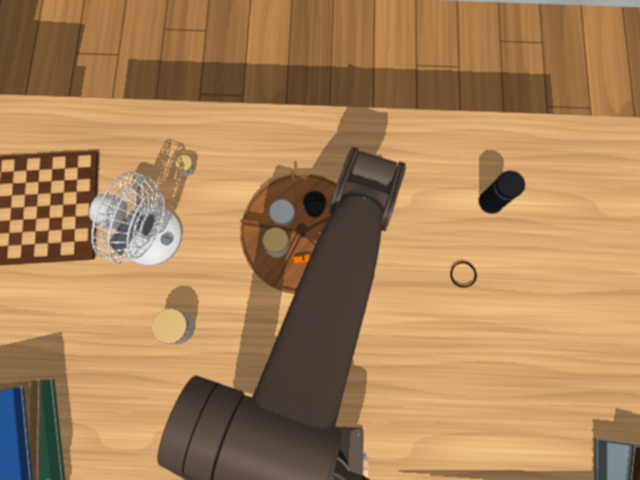

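move_arm --commands '[0.5, 0, 0, 0, 0.5, 0, 0, 0, 0.5, 0, 0, 0, 0.5, 0, 0, 0, 0.5, 0, 0, 0, 0.25, 0, 0, 0, 0, 0, 0, 0, 0, 0, 0, 0]'

```text
time: 5.05
eef_pos: [0.6134, -0.0736, 0.0621]
tcp_rot: [0.397, 0.585, -0.397, 0.586]
contact_force: [-0.0, 0.4, -0.5]
opening: 0.002
```

```bash
python3 - <<'E'
from h import *
s,R=st();print(s['eef_pos'],s['contact_force'],s['time'])
for n in('top','side'): cv2.imwrite(f'pics/{n}3.png',ctrl.read_camera(n)[:,:,::-1])
crop('pics/side3.png','pics/side3c.png',205,180,170,150,4)
E
```

```text
[ 0.61342063 -0.07359944  0.06213002] [-0.03466392  0.35707142 -0.50760993] 5.05
```

View pics/side3c.png

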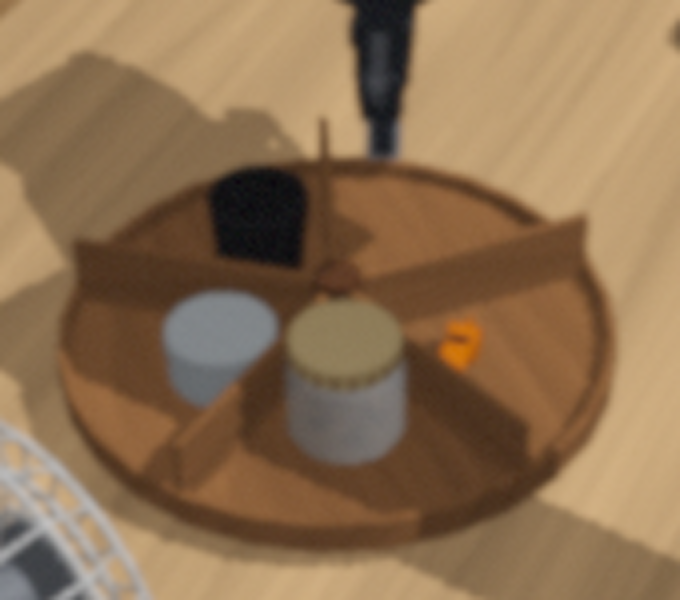

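```bash
python3 - <<'E'
from h import *
for p in([.6134,-.0736,.048],[.6134,-.0736,.062]):
    print((proj('side',p)-[205,180])*4)
a=np.radians(np.arange(285,310,5))
print(((proj('side',np.c_[CX+.16*np.cos(a),CY+.16*np.sin(a),a*0+.04])-[205,180])*4).round())
E
```

```text
[[384.30933794 150.52377838]]
[[384.27654329 132.36910301]]
[[396. 153.]
 [373. 151.]
 [351. 151.]
 [329. 151.]
 [306. 153.]]
```

move_arm --commands '[0, 0.26, -0.05, 0, 0, 0.26, -0.05, 0, 0, 0.13, -0.006, -0.25, 0, 0.13, -0.006, -0.25, 0, 0.13, -0.006, -0.25, 0, 0.13, -0.006, -0.25, 0, 0.2, -0.006, -0.38, 0, 0.26, -0.006, -0.5, 0, 0.26, -0.006, -0.5, 0, 0.26, -0.006, -0.5, 0, 0.26, -0.006, -0.5, 0, 0.2, -0.006, -0.38, 0, 0.13, -0.006, -0.25, 0, 0, 0, 0]'

```text
time: 6.9
eef_pos: [0.6681, -0.038, 0.0616]
tcp_rot: [0.289, 0.646, -0.288, 0.646]
contact_force: [-0.4, -0.7, 1.0]
opening: -0.003
```

```bash
python3 - <<'E'
from h import *
s,R=st();p=s['eef_pos'];d=p[:2]-[CX,CY]
print(p,s['contact_force'],s['time'],np.hypot(*d),np.degrees(np.arctan2(d[1],d[0])),np.degrees(np.arctan2(R[1,1],R[0,1])))
for n in('top','side'): cv2.imwrite(f'pics/{n}4.png',ctrl.read_camera(n)[:,:,::-1])
crop('pics/side4.png','pics/side4c.png',205,180,170,150,4)
crop('pics/top4.png','pics/top4c.png',225,155,160,150,4)
E
```

```text
[ 0.66809074 -0.03795309  0.06160349] [-0.39560864 -0.6931231   0.97239599] 6.9 0.14727441012961437 -47.714082448772764 41.829783885898756
```

View pics/side4c.png

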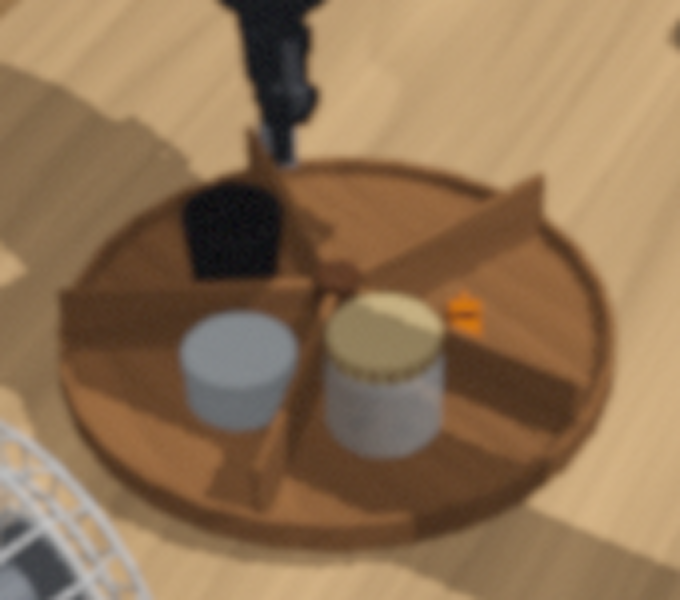

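View pics/top4c.png

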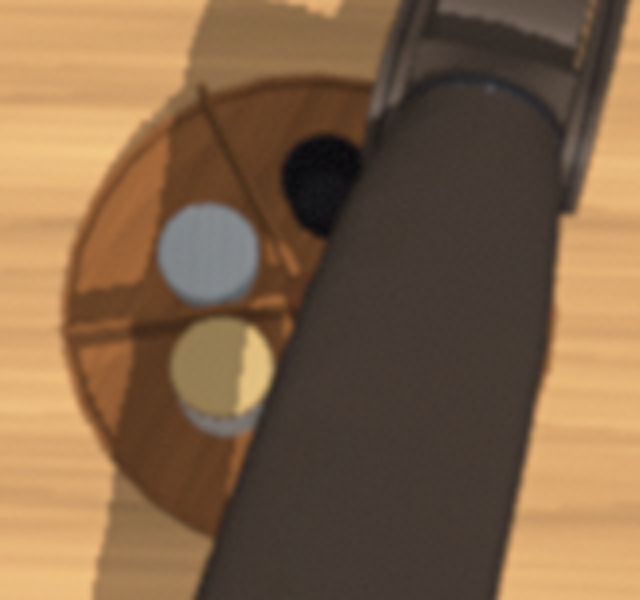

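```bash
python3 - <<'E'
from h import *
for n,uv,o in(('top',(222,367),(225,155)),('side',(384,336),(205,180))):
    q=unproj(n,np.array(uv)/4+o-.375,.094);d=q[:2]-[CX,CY];print(q,np.hypot(*d),np.degrees(np.arctan2(d[1],d[0])))
E
```

```text
[0.51954722 0.12171532 0.094     ] 0.07083516212516573 134.2778699567489
[0.51798422 0.12844239 0.094     ] 0.07682602533073073 131.6089453496989
```

move_arm --commands '[0, 0.13, -0.006, -0.25, 0, 0.2, -0.006, -0.38, 0, 0.26, -0.006, -0.5, 0, 0.26, -0.006, -0.5, 0, 0.26, -0.006, -0.5, 0, 0.26, -0.006, -0.5, 0, 0.26, -0.006, -0.5, 0, 0.26, -0.006, -0.5, 0, 0.26, -0.006, -0.5, 0, 0.26, -0.006, -0.5, 0, 0.26, -0.006, -0.5, 0, 0.26, -0.006, -0.5, 0, 0.26, -0.006, -0.5, 0, 0.26, -0.006, -0.5, 0, 0.26, -0.006, -0.5, 0, 0.26, -0.006, -0.5, 0, 0.2, -0.006, -0.38, 0, 0.13, -0.006, -0.25, 0, 0, 0, 0, 0, 0, 0, 0]'

```text
time: 9.5
eef_pos: [0.716, 0.0552, 0.0614]
tcp_rot: [0.043, 0.706, -0.042, 0.706]
contact_force: [0.8, 0.5, 0.5]
opening: -0.001
```

```bash
python3 - <<'E'
from h import *
s,R=st();p=s['eef_pos'];d=p[:2]-[CX,CY]
print(p,s['contact_force'],s['time'],np.hypot(*d),np.degrees(np.arctan2(d[1],d[0])),np.degrees(np.arctan2(R[1,1],R[0,1])))
for n in('top','side'): cv2.imwrite(f'pics/{n}5.png',ctrl.read_camera(n)[:,:,::-1])
crop('pics/side5.png','pics/side5c.png',205,180,170,150,4)
crop('pics/top5.png','pics/top5c.png',225,155,160,150,4)
E
```

```text
[0.71595767 0.05522865 0.06141337] [0.76506303 0.52124991 0.46366551] 9.5 0.14780152902613392 -6.125481270483779 83.10030313695611
```

View pics/side5c.png

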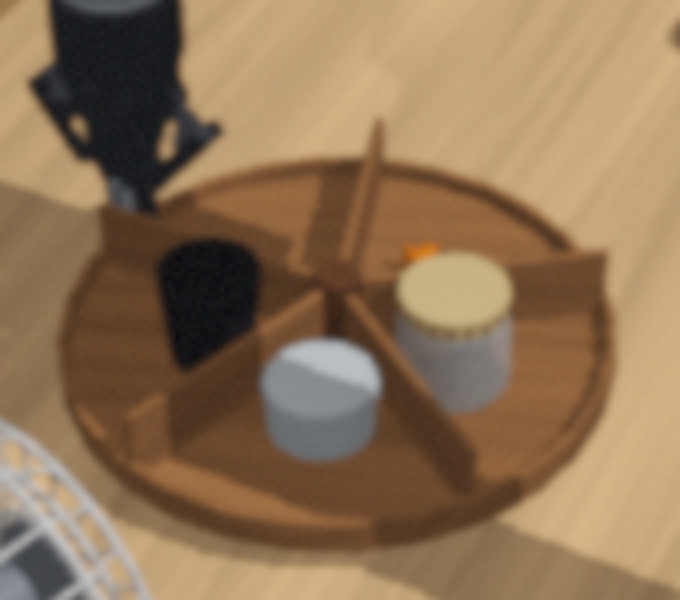

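View pics/top5c.png

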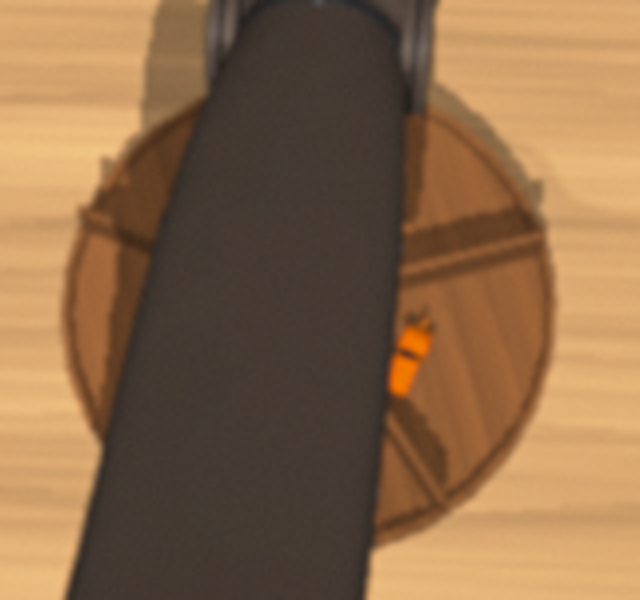

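```bash
python3 - <<'E'
from h import *
q=unproj('side',np.array((455,291))/4+[205,180]-.375,.094);q-=[-.001,.005,0];d=q[:2]-[CX,CY];print(q,np.hypot(*d),np.degrees(np.arctan2(d[1],d[0])))
E
```

```text
[0.49986285 0.07328578 0.094     ] 0.0691749277013436 178.10640274113507
```

move_arm --commands '[0, 0.13, -0.006, -0.25, 0, 0.13, -0.006, -0.25, 0, 0, 0, 0, 0, 0, 0, 0, 0, -0.2, 0, 0, 0, -0.2, 0, 0, 0, 0, 0, 0, -0.5, 0, 0, 0, -1, 0, 0, 0, -1, 0, 0, 0, -1, 0, 0, 0, -1, 0, 0, 0, -1, 0, 0, 0, -1, -0.5, 0, 0, -0.5, -1, 0, 0, 0, -1, 0, 0, 0, -1, 0, 0, 0, -1, 0, 0, 0, -1, 0, 0, 0, -1, 0, 0]'

```text
time: 12.1
eef_pos: [0.7031, -0.1121, 0.2361]
tcp_rot: [0.027, 0.707, -0.027, 0.706]
contact_force: [0.1, -0.6, 0.4]
opening: 0.0
```

move_arm --commands '[0, -1, 0, 0, 0, -1, 0, 0, 0, -1, 0, 0, 0, -1, 0, 0, 0, 0, 0, 0, 0, 0, 0, 0]'

```text
time: 12.85
eef_pos: [0.6958, -0.2098, 0.2365]
tcp_rot: [0.027, 0.707, -0.027, 0.707]
contact_force: [0.0, -0.1, -0.2]
opening: 0.0
```

```bash
python3 - <<'E'
from h import *
s,R=st();print(s['eef_pos'],s['contact_force'],s['time'])
for n in('top','side'): cv2.imwrite(f'pics/{n}6.png',ctrl.read_camera(n)[:,:,::-1])
crop('pics/side6.png','pics/side6c.png',205,180,170,150,4)
crop('pics/top6.png','pics/top6c.png',225,155,160,150,4)
E
```

```text
[ 0.6957778  -0.20979351  0.23648092] [ 0.02914176 -0.07863843 -0.193592  ] 12.85
```

View pics/side6.png

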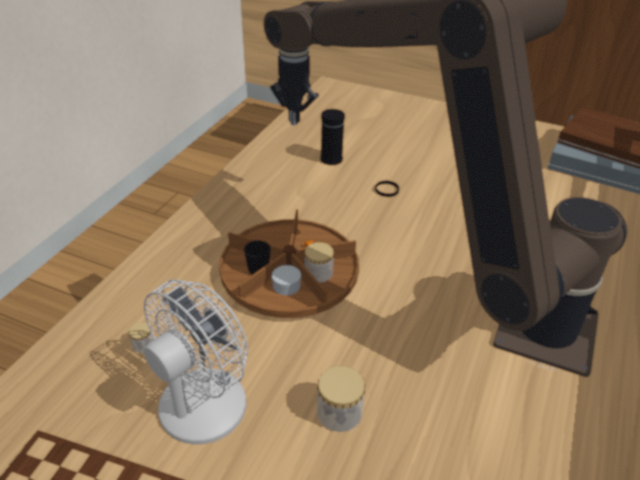

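View pics/top6c.png

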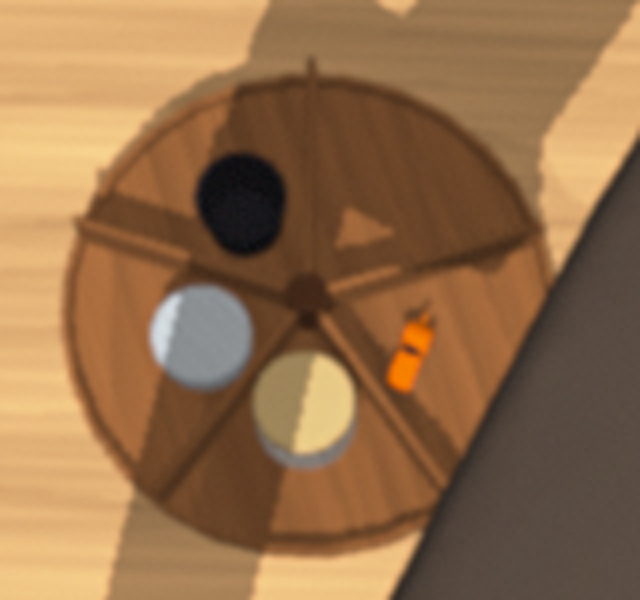

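```bash
python3 - <<'E'
from h import *
q=unproj('top',np.array((304.5,402))/4+[225,155]-.375,.094);d=q[:2]-[CX,CY];print(q,np.hypot(*d),np.degrees(np.arctan2(d[1],d[0])))
q=unproj('side',np.array((319.5,252)),.094);print(q-[-.001,.005,0])
# stillness
a=ctrl.read_camera('top');
for i in range(4): b=ctrl.read_camera('top')
m=np.abs(a.astype(int)-b)[155:305,225:330];print(m.max(),m.mean())
q=unproj('top',np.array((308,293))/4+[225,155]-.375,.073);print('hub',q)
s=ctrl.get_state();print(s['dq'],s['time'])
E
```

```text
[0.49967324 0.07036358 0.094     ] 0.06932968185693604 -179.47403662346403
[0.49815293 0.07107376 0.094     ]
9 0.8775449735449735
hub [0.57342342 0.0721479  0.073     ]
[-0.00284913  0.0018197   0.00036133 -0.00017958  0.00043455 -0.00190162] 13.2
```

```bash
python3 - <<'E'
from plant import ctrl
print(ctrl.sign_off())
E
```

```text
the job is handed in; nothing more can be done
None
```

I turned the carousel about 61° counter-clockwise, and the jar with the bamboo lid now stands at the front. I pushed with the shut fingertips from the empty compartment, against the outer end of one divider. Then I backed off, raised the arm clear and handed the job in at about 13 s. `sign_off` reports no verdict.

**Jar position:** In the last top picture its centre is about 69 mm in front of the axis and 1–2 mm to one side of the line, with 22 mm allowed. The jar looks upright.

**At rest:** Two top pictures 0.2 s apart differed only by image noise, so the carousel has stopped.

**Gentle push:** Wherever I read it, the force on the tool was about 1 N. That was between moves, not throughout the pushing.

**Other things:** The cup, tin and whistle are in their compartments, and by eye the fan, tube and wristband look unmoved. I did not measure these. The arm is clear of everything.

**Disagreement:** The side camera put the jar lid 3–7 mm farther in y than the top camera. I took the top camera as right and corrected the later side readings by 5 mm. With that correction, the side view agrees on the final jar position to about 2 mm.

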